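# Fit the right tube adapter into the sample warmer

## Robot

A 7-joint arm with a two-finger parallel gripper is mounted at the origin on the work surface. World frame = base frame: x ahead of the robot, y to its left, z up, the work surface at z = 0. Lengths are in m, angles in rad, forces in N, time in s.
With the tool pointing down it reaches from about 0.4 to 0.875 m from the base axis. Payload 19.3 kg.
Tool frame: the origin (TCP) lies midway between the tips of the shut fingers; the grasp point (between the pads) lies 19 mm behind it; z points along the fingers, y is the line along which they close (so a half turn about z gives the same grasp; the last joint's range is limited). The gripper opens to 85 mm and grips with 20 to 120 N. Pads are 22 mm wide; open, the fingers measure 114 mm over their backs; the gripper's body (76 mm by 85 mm) begins 54 mm behind the grasp point. The pads swing forward as they close: fully open they stand 13 mm farther back than shut.
Start: joints at [-1.344, 0.521, -0.036, 1.599, 0.021, 1.021, -0.113], TCP at [0.183, 0.598, 0.231] pointing down, gripper open.
Joint ranges: [-2.91, 2.91], [-0.3, 2.13], [-1.5, 1.42], [0.17, 2.43], [-1.26, 4.41], [0.16, 1.93], [-2.52, 2.52]. Speed limits (rad/s): [1.89, 1.89, 2.39, 2.39, 3.01, 3.01, 3.01].

## Interface

Orientations are given as a rotation vector (axis times angle).
In Python, from rig import robot gives the robot as it stands.
- The arm moves only by the tool servo_tool, never from a script. Its argument "commands" is a list of rows, each a list of 6 numbers: the shift along the tool's x, y, z in mm, then the turn, a rotation vector about the tool's x, y, z in rad. In form: [[dx, dy, dz, ax, ay, az], ...]. A call has 1 to 10 rows; each row shifts and turns the commanded pose from where the row before left it, along the tool's axes as they then stand; what a row does not reach is not made up. A row lasts 1/8 s, in which the tool goes at most 62.5 mm and 10.7 degrees, less where a joint would pass 70% of its speed; a pose out of reach is approached as far as the arm can. A call with a gripper value outside its range is refused whole. "jaw" is the gripper's target within -1 to 1 (shut at 1, half-way at 0, fully open at -1), set as the call begins (left out, the last holds). The fingers move at their own pace and stop on an object; "squeeze" is the grip in N (left out, the last holds). Time passes only in rows, so rows that do not move let the fingers close. It gives the time, the measured TCP pose, the force, the opening and the grip force at its end, in the units of the state.
- robot.sense(): the state, without advancing time (a new reading comes with each control period).
- robot.camera(name): name is "scene" or "top" or "wrist"; returns a dict with "img" (384x512x3 uint8, red, green, blue), "fovy" (degrees; the focal length in pixels is half the picture's height over the tangent of half this angle, whatever the lens; pixels are square), "cx", "cy" (the principal point, pixels), "R" (3x3) and "t" (3): a world point X has camera coordinates R X + t; the wrist camera has in their place "mount" (4x4, takes a point from camera to tool coordinates, whose origin is the TCP and whose axes are the flange's). Camera axes: x right, y down, z forward; pixel columns grow to the right and rows downward; lengths in m; the calibration is good to about 2 mm. A picture is of the moment at which its call begins: read the wrist's pose just before it. There is no depth.
- robot.job_done(): hands the job in; it is judged then, once.
The state is a dict: "t": time; "joint_pos": joint angles; "qvel": joint speeds; "tau": joint torques, N m; "tcp_pos": TCP position; "eef_rot": TCP orientation; "contact_force": force on the tool from outside, world axes, zero at the start; "moment": the same for the moment, N m; "gripper_width": finger opening in m; "grip_force": force on a finger pad.
Only numpy, scipy, OpenCV 4.12 (cv2) and the standard library are available. Lean on these libraries where they do the work, as an engineer would, in place of code of your own. Each camera call takes 0.05 s, during which the arm holds its last target. There are 200 camera calls.

## Task

The sample warmer on the lab bench has an empty round well, and three look-alike tube adapters of different diameters stand beside it. Pick out the one that fits the well and seat it there upright: its skirt down inside the well and its flange resting flat on the rim all round. Leave the other two adapters standing where they are.

Things in the scene. Friction and masses are not known exactly. Their poses are not given: they have to be found in the camera images.
- well (a point): Centre of the mouth of the empty well, level with its rim, in the top of the sample warmer, a white box fixed to the bench. The well is a round hole 56 mm across, 40 mm deep, in a square 110 mm aluminium plate; rim 85 mm above the bench. z up, x away from the low grey panel with the display. The warmer reaches 85 mm along +x, 75 mm along y, 138 mm along -x; nothing is higher than the rim.
- adapter_s_center (a point): The smallest of three grey plastic tube adapters, standing upright, round: skirt 28 mm across, 25 mm tall; above it a flange disc 46 mm across, 6 mm thick; above that a neck 30 mm across, 40 mm tall, with an open bore. 71 mm tall in all, about 90 g. The point is on the axis, half-way up (35.5 mm above the foot, 10.5 mm above the flange's underside); z along the axis, up. Any yaw is alike.
- adapter_m_center (a point): The middle-sized of three grey plastic tube adapters, standing upright, round: skirt 42 mm across, 25 mm tall; above it a flange disc 70 mm across, 6 mm thick; above that a neck 30 mm across, 40 mm tall, with an open bore. 71 mm tall in all, about 140 g. The point is on the axis, half-way up (35.5 mm above the foot, 10.5 mm above the flange's underside); z along the axis, up. Any yaw is alike.
- adapter_l_center (a point): The largest of three grey plastic tube adapters, standing upright, round: skirt 66 mm across, 25 mm tall; above it a flange disc 94 mm across, 6 mm thick; above that a neck 30 mm across, 40 mm tall, with an open bore. 71 mm tall in all, about 240 g. The point is on the axis, half-way up (35.5 mm above the foot, 10.5 mm above the flange's underside); z along the axis, up. Any yaw is alike.
Mind the look-alikes: they are no part of the job. Leave any orange look-alike of the part that bears adapter_l_center alone.

How it is judged:
At the end, for the whole second after the job is handed in: The adapter with the 42 mm skirt is at rest in the well: axis within 12 mm of the well's centre, flange on the rim (height within 4.5 mm of seated), upright within 0.1 rad. The other two are within 40 mm of where they stood and upright within 0.17 rad (horizontal distance between adapter_m_center and well below 0.012 m and z of adapter_m_center in the frame of well between 0.006 and 0.015 m and angle between adapter_m_center's own z axis and vertical below 0.1 rad and linear speed of adapter_m below 0.02 m/s and distance of each of adapter_s_center, adapter_l_center from where it was at the start of the episode below 0.04 m and angle between each of adapter_s_center, adapter_l_center's own z axis and vertical below 0.17 rad); the robot touches nothing.
It also fails if it takes over 38 s, if anything falls off the work surface, if the arm or the gripper's body presses on something with over 40 N, if the wrist force passes 120 N, or if a joint passes its speed limit or range.

## Working session

There is one attempt and no reset: what is moved stays moved. The work goes in short steps, Python scripts to look and compute and a tool call to move; the robot and the scene stay as the last step left them, time stands still between calls to the robot, and variables do not carry over. Pictures are saved under pics/ and viewed, at most 10 in all, crops included, and the job is handed in when it is done.

Besides the shell and the picture viewer there is one more tool, called after "Call:" by a JSON object that holds its "op" and its "data", one argument or row to a line. servo_tool: Moves the arm, as the interface text tells. Its arguments: {"type":"object","properties":{"commands":{"type":"array","items":{"type":"array","items":{"type":"number"}}},"jaw":{"type":"number"},"squeeze":{"type":"number"}},"required":["commands"]}

```bash
mkdir -p pics
cat > h.py <<'E'
import numpy as np, cv2
from rig import robot
from scipy.spatial.transform import Rotation as Ro
def cam(n):
    s=robot.sense(); c=robot.camera(n); f=192/np.tan(np.radians(c["fovy"])/2)
    if n=="wrist":
        M=np.array(c["mount"]); T=np.eye(4); T[:3,:3]=Ro.from_rotvec(s["eef_rot"]).as_matrix(); T[:3,3]=s["tcp_pos"]
        W=T@M; Rw,o=W[:3,:3],W[:3,3]
    else:
        Rw=np.array(c["R"]).T; o=-Rw@np.array(c["t"])
    return c,f,Rw,o,s
def pix(c,f,Rw,o,u,v,z):
    d=Rw@np.array([(u-c["cx"])/f,(v-c["cy"])/f,1]); return o+d*(z-o[2])/d[2]
def proj(c,f,Rw,o,X):
    p=Rw.T@(np.array(X)-o); return p[:2]/p[2]*f+[c["cx"],c["cy"]]
E
python3 - <<'E'
from h import *
ims=[]
for n in("scene","top"):
    c,f,Rw,o,s=cam(n); ims.append(c["img"]); print(n,c["fovy"],o.round(3),Rw.round(3).tolist())
    cv2.imwrite(f"pics/{n}0.png",cv2.resize(c["img"][:,:,::-1],(768,576)))
print(s)
E
```

```text
scene 47.508519318865716 [1.146 0.143 0.712] [[-0.243, 0.684, -0.688], [0.97, 0.181, -0.162], [0.014, -0.707, -0.707]]
top 44.08878704445326 [0.313 0.005 1.06 ] [[0.029, -0.978, 0.204], [-1.0, -0.029, 0.003], [0.003, -0.204, -0.979]]
{'t': 0.05, 'joint_pos': array([-1.34419914,  0.52198724, -0.03635174,  1.59999317,  0.0212027 ,
        1.02107906, -0.11279265]), 'qvel': array([ 2.18862191e-04, -8.96338495e-04,  8.28865349e-04, -4.51234054e-05,
        6.93223611e-04,  5.83152769e-04, -8.63910077e-04]), 'tau': array([ 5.34484934e-03, -9.29452300e+01,  1.98658973e+00, -3.70971143e+01,
        1.80866313e-02,  5.33812330e-03, -8.41025383e-06]), 'tcp_pos': array([0.18271335, 0.59735756, 0.23074745]), 'eef_rot': array([-4.64454232e-01, -3.10697500e+00,  1.69280658e-03]), 'contact_force': array([-0.01211246,  0.7137802 ,  0.05676556]), 'moment': array([0.03879935, 0.00218435, 0.00636619]), 'grip_force': 0.0, 'gripper_width': 0.08583136638369236}
```

View pics/scene0.png

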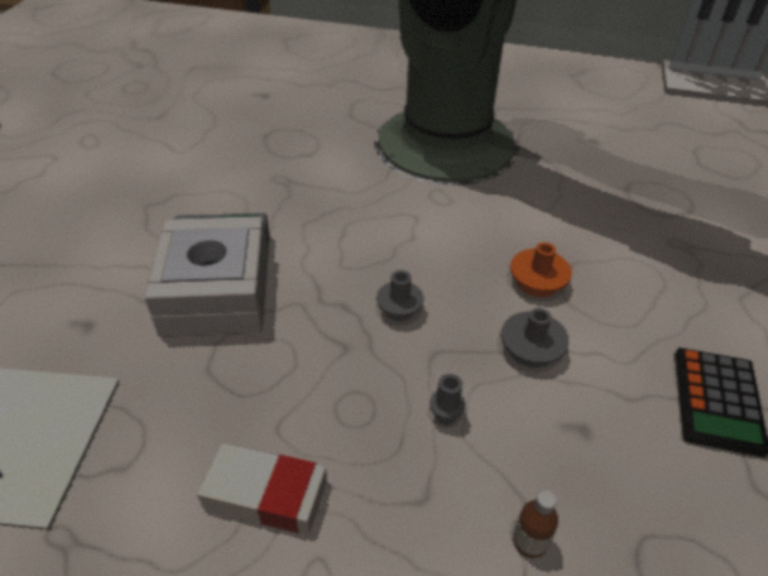

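View pics/top0.png

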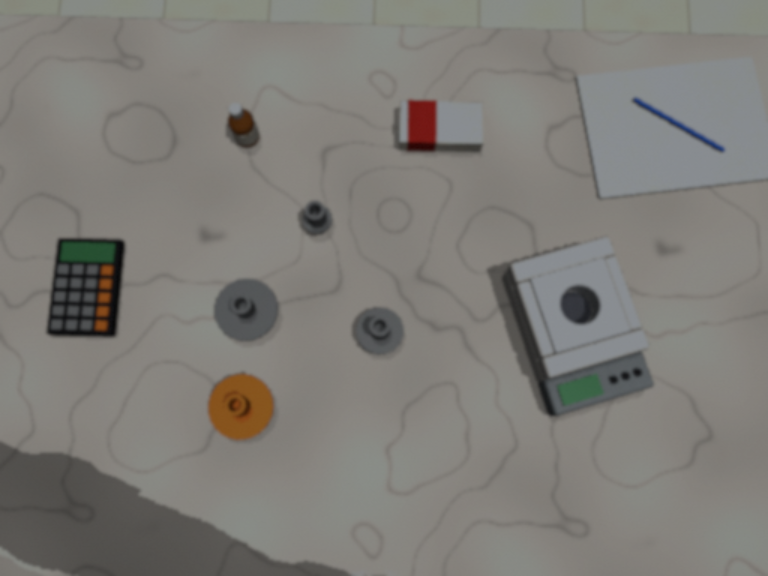

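Candidates (enlarged top picture): grey at (315,217) is the smallest, grey at (378,330) the middle one, grey at (246,310) the largest, and orange at (241,406) is the look-alike to leave. The middle one fits the 56 mm well at (580,304). I'll measure flange diameters and confirm in a crop.

Run:
```python
from h import *
k=cam("top"); c=k[0]
P=lambda u,v,z:pix(*k[:4],u/1.5,v/1.5,z)
for n,l,r,cu,cv,nu,nv in(("s",299,331,315,218,315,210),("m",353,403,378,331,378,326),("l",214,278,246,310,242,304)):
    a=P(l,cv,.031);b=P(r,cv,.031)
    print(n,"flange dia",np.linalg.norm(a-b).round(4),"centre",P(cu,cv,.031).round(4),"neck",P(nu,nv,.071).round(4))
print("well",P(580,304,.085).round(4), "dia",np.linalg.norm(P(560,304,.085)-P(600,304,.085)))
ks=cam("scene")
print("scene m neck",pix(*ks[:4],401/1.5,275/1.5,.071).round(4),"well",pix(*ks[:4],207/1.5,252/1.5,.085).round(4))
# panel direction
print("plate edges", P(511,264,.085).round(3),P(610,240,.085).round(3),P(646,345,.085).round(3),P(550,372,.085).round(3))
im=c["img"][120:250,130:290,::-1]; cv2.imwrite("pics/crop.png",cv2.resize(im,None,fx=4,fy=4,interpolation=cv2.INTER_CUBIC))
s=k[4]; print(Ro.from_rotvec(s["eef_rot"]).as_matrix().round(3))
w=cam("wrist"); print(np.array(w[0]["mount"]).round(3),w[0]["fovy"])
```

```text
s flange dia 0.0484 centre [0.6495 0.1161 0.031 ] neck [0.6486 0.1124 0.071 ]
m flange dia 0.0732 centre [0.4793 0.0155 0.031 ] neck [0.48   0.0153 0.071 ]
l flange dia 0.0942 centre [0.5048 0.2107 0.031 ] neck [0.5058 0.209  0.071 ]
well [ 0.5172 -0.2665  0.085 ] dia 0.05602729603087596
scene m neck [0.4766 0.014  0.071 ] well [ 0.516  -0.2643  0.085 ]
plate edges [ 0.572 -0.17   0.085] [ 0.612 -0.312  0.085] [ 0.462 -0.356  0.085] [ 0.421 -0.223  0.085]
[[-0.956  0.292 -0.   ]
 [ 0.292  0.956 -0.001]
 [-0.    -0.001 -1.   ]]
[[ 0.    -0.956 -0.292  0.075]
 [ 1.     0.     0.002  0.002]
 [-0.002 -0.292  0.956 -0.143]
 [ 0.     0.     0.     1.   ]] 67.1221811295911
```

View pics/crop.png

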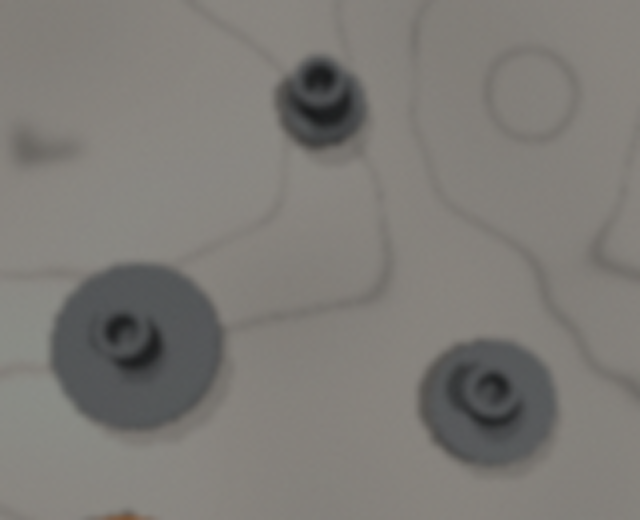

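The lower-right adapter at crop (488,400) is the middle one: its flange measures about 73 mm against a nominal 70, and the others read 48 and 94. It's grey, so it's the right part. Moving above it.

Call:
{"op": "servo_tool", "data": {
  "commands": [
    [-20,-20,0,0,0,0],
    [-38,-40,3,0,0,0],
    [-38,-40,3,0,0,0],
    [-38,-40,3,0,0,0],
    [-38,-40,3,0,0,0],
    [-38,-40,3,0,0,0],
    [-38,-40,3,0,0,0],
    [-38,-40,3,0,0,0],
    [-38,-40,3,0,0,0],
    [-38,-40,3,0,0,0]
  ],
  "jaw": -1,
  "squeeze": 50
}}

```text
t: 1.5
tcp_pos: [0.4185, 0.1268, 0.2044]
eef_rot: [0.464, 3.107, 0.001]
contact_force: [1.2, 0.8, -0.2]
gripper_width: 0.0853
grip_force: 0.0
```

Call:
{"op": "servo_tool", "data": {
  "commands": [
    [-38,-40,3,0,0,0],
    [-25,-26,3,0,0,0],
    [0,0,0,0,0,0]
  ]
}}

```text
t: 1.88
tcp_pos: [0.4594, 0.0444, 0.1981]
eef_rot: [0.471, 3.106, -0.001]
contact_force: [-0.6, 0.9, -0.6]
gripper_width: 0.0855
grip_force: 0.0
```

Run:
```python
from h import *
k=cam("wrist"); s=k[4]; print(s["tcp_pos"],s["joint_pos"].round(2),s["t"])
R=Ro.from_rotvec(s["eef_rot"]).as_matrix(); print(R.round(3), (R.T@(np.array([.479,.015,.04])-s["tcp_pos"])*1000).round(1))
im=k[0]["img"].copy()
print(proj(*k[:4],[.479,.015,.071]),proj(*k[:4],[.479,.015,.031]))
cv2.imwrite("pics/w1.png",cv2.resize(im[:,:,::-1],(768,576)))
```

```text
[0.45943279 0.04438617 0.19812833] [-0.36  0.31  0.17  2.06 -0.07  0.78  1.12] 1.875
[[-0.955  0.296  0.   ]
 [ 0.296  0.955 -0.001]
 [-0.    -0.001 -1.   ]] [-27.4 -22.2 158.2]
[227.78483205 208.57363444] [230.60652478 195.9601481 ]
```

View pics/w1.png

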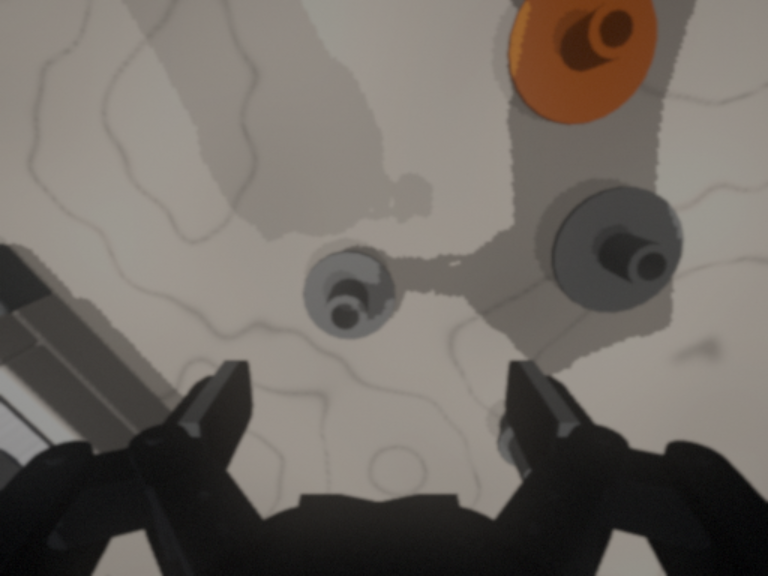

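The wrist view shows m's neck at (345,313) and flange at (349,292), within about 2 px of the prediction. A finger width of margin is ample, so I'll centre over it and descend.

Call:
{"op": "servo_tool", "data": {
  "commands": [
    [-14,-10,10,0,0,0],
    [-13.5,-10.5,30,0,0,0],
    [0,0,40,0,0,0],
    [0,0,40,0,0,0],
    [0,0,25,0,0,0],
    [0,0,12,0,0,0],
    [0,0,0,0,0,0]
  ]
}}

```text
t: 2.8
tcp_pos: [0.4788, 0.0197, 0.0412]
eef_rot: [-0.463, -3.106, 0.0]
contact_force: [-0.3, -0.6, 0.2]
gripper_width: 0.0856
grip_force: 0.0
```

Call:
{"op": "servo_tool", "data": {
  "commands": [
    [0,0,0,0,0,0],
    [0,0,0,0,0,0],
    [0,0,0,0,0,0],
    [0,0,0,0,0,0],
    [0,0,0,0,0,0],
    [0,0,0,0,0,0],
    [0,0,0,0,0,0],
    [0,0,0,0,0,0]
  ],
  "jaw": 1,
  "squeeze": 50
}}

```text
t: 3.8
tcp_pos: [0.4794, 0.0191, 0.0418]
eef_rot: [0.465, 3.106, 0.0]
contact_force: [-1.3, -0.4, 8.9]
gripper_width: 0.0287
grip_force: 48.5
```

Call:
{"op": "servo_tool", "data": {
  "commands": [
    [0,0,-15,0,0,0],
    [0,0,-35,0,0,0],
    [0,0,-40,0,0,0],
    [0,0,-40,0,0,0],
    [-9,-21,0,0,0,0],
    [-18,-40,0,0,0,0],
    [-18,-40,0,0,0,0],
    [-18,-40,0,0,0,0],
    [-18,-40,0,0,0,0]
  ]
}}

```text
t: 4.92
tcp_pos: [0.5035, -0.1789, 0.1723]
eef_rot: [0.464, 3.106, 0.0]
contact_force: [0.8, 0.3, -1.5]
gripper_width: 0.0285
grip_force: 49.7
```

Call:
{"op": "servo_tool", "data": {
  "commands": [
    [-18,-40,0,0,0,0],
    [-13,-26,0,0,0,0],
    [-6,-14,0,0,0,0],
    [0,0,0,0,0,0],
    [0,0,0,0,0,0],
    [0,0,0,0,0,0]
  ]
}}

```text
t: 5.68
tcp_pos: [0.5158, -0.2637, 0.1715]
eef_rot: [0.462, 3.107, 0.001]
contact_force: [0.6, 0.3, -1.8]
gripper_width: 0.0288
grip_force: 49.6
```

Run:
```python
from h import *
for n in("wrist","top"):
    k=cam(n); s=k[4]; print(s["tcp_pos"],s["joint_pos"].round(2),s["t"],s["gripper_width"],s["contact_force"])
    print("well rim px",(proj(*k[:4],[.5166,-.2655,.085])*1.5).round(1),"tcp-axis px at z.15", (proj(*k[:4],[*s["tcp_pos"][:2],.15])*1.5).round(1))
    cv2.imwrite(f"pics/{n}2.png",cv2.resize(k[0]["img"][:,:,::-1],(768,576)))
R=Ro.from_rotvec(s["eef_rot"]).as_matrix();print((R.T@(np.array([.5166,-.2655,.125])-s["tcp_pos"])*1000).round(1))
```

```text
[ 0.51576798 -0.2637104   0.17145969] [ 0.22  0.53  0.21  1.79 -0.14  0.84  1.78] 5.675 0.028805608967766447 [ 0.57928394  0.30339069 -1.84120029]
well rim px [371.9 295. ] tcp-axis px at z.15 [373.6 341.7]
[ 0.51570496 -0.26389254  0.17139839] [ 0.22  0.53  0.21  1.79 -0.14  0.84  1.78] 5.725 0.029005980217644948 [ 0.13923515  0.51868786 -1.72633583]
well rim px [579.3 304.4] tcp-axis px at z.15 [591.6 295.3]
[-1.3 -1.3 46.4]
```

View pics/wrist2.png

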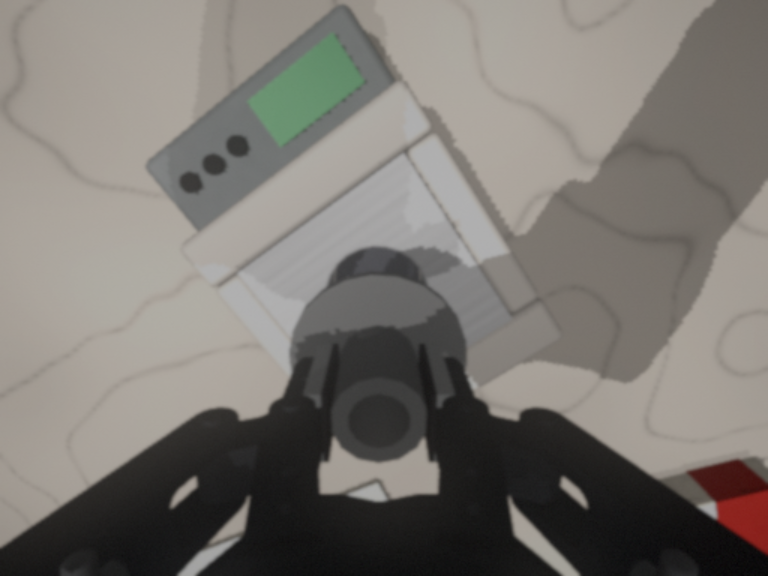

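The view shows the flange spanning columns 291 to 467 with its top arc at about row 275. The visible well arc tops out at row 247, between columns 330 and 422. I'll compare both with projected circles.

Run:
```python
from h import *
k=cam("wrist"); s=k[4]; a=np.linspace(0,2*np.pi,90)
def circ(x,y,z,r): return np.array([proj(*k[:4],[x+r*np.cos(t),y+r*np.sin(t),z])*1.5 for t in a])
W=circ(.5166,-.2655,.085,.028)
z=.031+.13
F=circ(*s["tcp_pos"][:2],z,.035)
for n,Q in(("well",W),("flange",F)): print(n,"left",Q[:,0].min().round(1),"right",Q[:,0].max().round(1),"top",Q[:,1].min().round(1),"bottom",Q[:,1].max().round(1))
im=cv2.resize(k[0]["img"][:,:,::-1],(768,576)).copy()
for Q,cl in((W,(0,0,255)),(F,(0,255,0))): cv2.polylines(im,[Q.round().astype(int)],True,cl,1)
cv2.imwrite("pics/w3.png",cv2.resize(im[200:480,240:520],(600,600)))
```

```text
well left 322.4 right 423.0 top 245.5 bottom 341.1
flange left 283.0 right 463.6 top 266.4 bottom 430.9
```

View pics/w3.png

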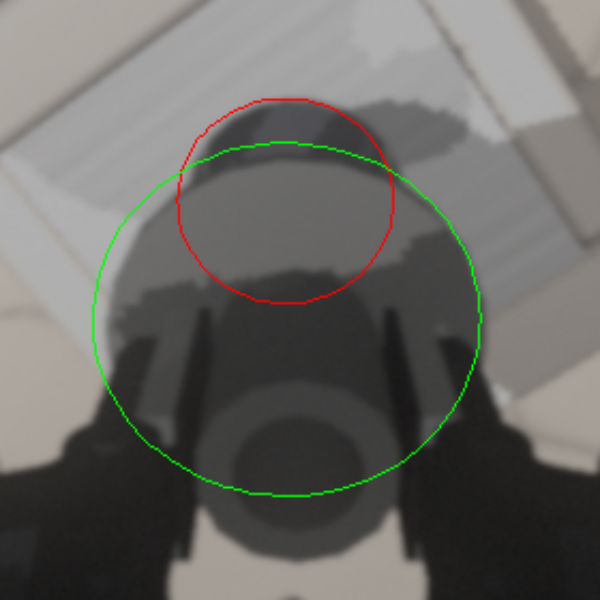

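Adapter and well agree to within about 1–2 mm, against 7 mm of radial clearance, so I'll descend. Seated TCP should be about z = 0.102.

Call:
{"op": "servo_tool", "data": {
  "commands": [
    [0.5,0,10,0,0,0],
    [0.5,0,15,0,0,0],
    [0,0,15,0,0,0],
    [0,0,12,0,0,0],
    [0,0,8,0,0,0],
    [0,0,0,0,0,0]
  ]
}}

```text
t: 6.58
tcp_pos: [0.5144, -0.2645, 0.1107]
eef_rot: [-0.465, -3.106, -0.0]
contact_force: [0.3, -0.7, -0.3]
gripper_width: 0.0287
grip_force: 49.6
```

Call:
{"op": "servo_tool", "data": {
  "commands": [
    [0,0,3,0,0,0],
    [0,0,2,0,0,0],
    [0,0,2,0,0,0],
    [0,0,0,0,0,0]
  ]
}}

```text
t: 7.08
tcp_pos: [0.5146, -0.2646, 0.1043]
eef_rot: [-0.465, -3.107, -0.0]
contact_force: [0.4, 0.3, -1.3]
gripper_width: 0.0287
grip_force: 49.6
```

Call:
{"op": "servo_tool", "data": {
  "commands": [
    [0,0,1,0,0,0],
    [0,0,1,0,0,0],
    [0,0,0,0,0,0]
  ]
}}

```text
t: 7.45
tcp_pos: [0.5146, -0.2646, 0.1022]
eef_rot: [-0.465, -3.107, 0.0]
contact_force: [-0.6, 0.3, -1.0]
gripper_width: 0.0289
grip_force: 49.6
```

Call:
{"op": "servo_tool", "data": {
  "commands": [
    [0,0,1,0,0,0],
    [0,0,0,0,0,0]
  ]
}}

```text
t: 7.7
tcp_pos: [0.5147, -0.2648, 0.1019]
eef_rot: [0.465, 3.107, -0.0]
contact_force: [-3.2, 1.5, 10.5]
gripper_width: 0.0285
grip_force: 50.6
```

Contact came at the expected seated height. Releasing and backing off straight up.

Call:
{"op": "servo_tool", "data": {
  "commands": [
    [0,0,0,0,0,0],
    [0,0,0,0,0,0],
    [0,0,0,0,0,0],
    [0,0,0,0,0,0],
    [0,0,0,0,0,0],
    [0,0,0,0,0,0]
  ],
  "jaw": -1
}}

```text
t: 8.45
tcp_pos: [0.5146, -0.2646, 0.1013]
eef_rot: [-0.465, -3.107, 0.0]
contact_force: [-0.1, -0.2, 0.2]
gripper_width: 0.0854
grip_force: 0.0
```

Call:
{"op": "servo_tool", "data": {
  "commands": [
    [0,0,-10,0,0,0],
    [0,0,-30,0,0,0],
    [0,0,-40,0,0,0],
    [0,0,-40,0,0,0],
    [30,30,-20,0,0,0],
    [30,40,0,0,0,0],
    [30,40,0,0,0,0],
    [0,40,0,0,0,0],
    [0,40,0,0,0,0],
    [0,0,0,0,0,0]
  ]
}}

```text
t: 9.7
tcp_pos: [0.4848, -0.0539, 0.2419]
eef_rot: [0.458, 3.107, 0.001]
contact_force: [-0.4, -0.9, 0.3]
gripper_width: 0.0856
grip_force: 0.0
```

Run:
```python
from h import *
o=[]
for n,X in(("top",0),("scene",0)):
    k=cam(n); a=np.linspace(0,2*np.pi,90)
    im=cv2.resize(k[0]["img"],None,fx=3,fy=3,interpolation=cv2.INTER_CUBIC)[:,:,::-1].copy()
    p=(proj(*k[:4],[.5166,-.2655,.1])*3).astype(int)
    x0=max(p[0]-200,0); y0=max(p[1]-200,0)
    o.append(im[y0:y0+400,x0:x0+400])
    for nm,z,r in(("flange",.091,.035),("neck",.131,.015)):
        q=np.array([proj(*k[:4],[.5166+r*np.cos(t),-.2655+r*np.sin(t),z])*3 for t in a])-[x0,y0]
        cv2.polylines(o[-1],[q.round().astype(int)],True,(0,255,0),1)
print(k[4]["tcp_pos"],k[4]["contact_force"],k[4]["gripper_width"])
cv2.imwrite("pics/fin.png",np.hstack(o))
```

```text
[ 0.48430818 -0.05571813  0.24179525] [-0.43488152 -1.07787132 -0.11686261] 0.08556858503368113
```

View pics/fin.png

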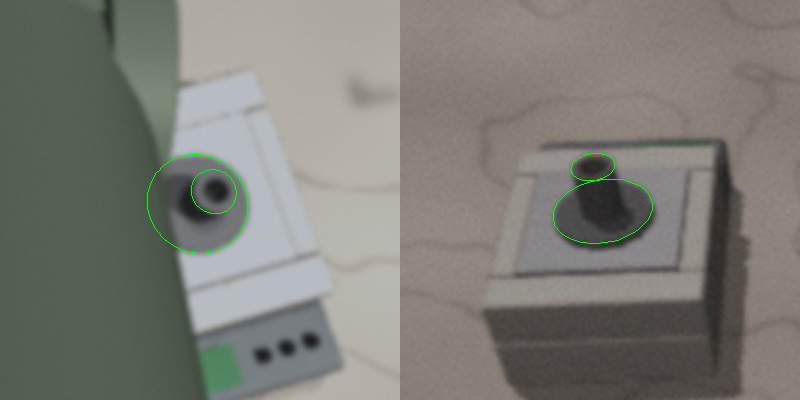

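The adapter is seated upright. Its flange and neck line up with the projected seated outline in both views (neck at (214,190) and (593,167)). The gripper is clear, so I'm handing in.

```bash
python3 -c "
from rig import robot
print(robot.job_done())"
```

```text
the job is handed in; nothing more can be done
None
```

The middle adapter (42 mm skirt) is seated upright in the well, and I handed the job in at about 10 s of the 38 s limit. The arm never went near the other two adapters or the orange look-alike; the hand-in gave no verdict.

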